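# Make up two changeover kits in the material store

### The job

Make up two changeover kits from the stock standing on the far side of the trays from the robot. In the long tray put the large hose cuff in the large compartment and the slim bottle in the small one; in the broad tray put the wide jar in the large compartment and the hopper magnet in the small one, everything standing upright as it stood in the stock and resting on the tray floor. Leave the small hose cuff standing where it is.

Things in the scene. Friction and masses are not known exactly. Their poses are not given: they have to be found in the camera images.
- long_tray: The long light grey open kit tray, fixed to the bench: outside 100 mm (its x) by 225 mm (its y), walls 20 mm high and 5 mm thick, floor 5 mm thick. Origin: centre of its underside, on the bench; z up. A divider across it (5 mm thick, as high as the walls) leaves a large compartment at its +y end, inside 90 x 120 mm, centre at y = +47.5 mm, and a small compartment at its -y end, inside 90 x 90 mm, centre at y = -62.5 mm.
- broad_tray: The broad light grey open kit tray, fixed to the bench: outside 150 mm (its x) by 200 mm (its y), walls 20 mm high and 5 mm thick, floor 5 mm thick. Origin: centre of its underside, on the bench; z up. A divider across it (5 mm thick, as high as the walls) leaves a large compartment at its -y end, inside 140 x 110 mm, centre at y = -40 mm, and a small compartment at its +y end, inside 140 x 75 mm, centre at y = +57.5 mm.
- jar_mid (a point): The wide, low sample jar: white plastic with a white lid, 58 mm diameter, 56 mm tall (the lid is the top 14 mm, 57 mm diameter), about 90 g, standing upright on the bench. The point is on its axis, half-way up (28 mm above its foot); z along the axis, up.
- bottle_mid (a point): The slim, tall sample bottle: white plastic, body 36 mm diameter to 62 mm height, then a shoulder and a 22 mm cap, 88 mm tall in all, about 80 g, standing upright on the bench. The point is on its axis, half-way up (44 mm above its foot); z along the axis, up.
- large_cuff_mid (a point): The large hose cuff: a plain aluminium tube piece, 58 mm outside and 44 mm inside diameter, 46 mm tall, about 150 g, standing on end on the bench. The point is on its axis, half-way up (23 mm above its foot); z along the axis, up.
- small_cuff_mid (a point): The small hose cuff, which stays in the stock: a plain aluminium tube piece, 38 mm outside and 26 mm inside diameter, 30 mm tall, standing on end on the bench. The point is on its axis, half-way up (15 mm above its foot); z along the axis, up.
- magnet_grip (a point): The hopper magnet: two parallel steel tubes held by end plates, together 90 mm long (x) by 46 mm wide (y) by 22 mm high, with an upright steel grip plate on top at the middle, 36 mm long (x), 16 mm thick (y), reaching to 60 mm above the underside; about 300 g, lying flat on the bench. The point is the middle of the grip plate, 42 mm above the underside and 18 mm below the top; x along the tubes, z up.
There are look-alikes about, which are no part of the job. Leave any brown or turquoise look-alike of the part that bears bottle_mid alone.

How it is judged:
By the outcome, as a careful person would: the job done as asked, in the order asked, and still so for the second after the job is handed in, with the robot touching nothing.
It also fails if it takes over 112 s, if anything falls off the work surface, if the arm or the gripper's body presses on something with over 40 N, if the wrist force passes 120 N, or if a joint passes its speed limit or range.

### The arm

A 6-joint arm with a two-finger parallel gripper is mounted at the origin on the work surface. World frame = base frame: x ahead of the robot, y to its left, z up, the work surface at z = 0. Lengths are in m, angles in degrees, forces in N, time in s.
With the tool pointing down it reaches from about 0.35 to 0.875 m from the base axis. Payload 4.2 kg.
Tool frame: the origin (TCP) lies midway between the tips of the shut fingers; the grasp point (between the pads) lies 19 mm behind it; y points along the fingers, x is the direction in which the jaws open and shut, and the axes are right-handed (so a half turn about y gives the same grasp; the last joint's range is limited). The gripper opens to 87 mm and grips with 3 to 60 N. Pads are 19 mm wide; open, the fingers measure 117 mm over their backs; the gripper's body (75 mm by 190 mm) begins 51 mm behind the grasp point.
Start: joints at [79.79, 22.042, 0.453, 0, -68.411, -14.817], TCP at [0.264, 0.566, 0.223] pointing down, gripper open.
Joint ranges: [-179.83, 179.83], [-69.29, 118.12], [-61.27, 80.66], [-181.25, 117.63], [-171.15, -9.14], [-177.46, 177.46]. Speed limits (degrees/s): [159.86, 159.86, 180, 180, 180, 180].

### API

Orientations are given as a 3x3 rotation matrix whose columns are the frame's x, y, z axes.
In Python, from station import * gives the robot as it stands.
- The arm moves only by the tool jog_arm, never from a script. Its argument "series" is a list of rows, each a list of 3 entries, a list of its own where there are three numbers: the shift along the tool's x, y, z in m, then the turn, a rotation vector about the tool's x, y, z in degrees, then the finger opening in m, from 0 to 0.087. A call has 1 to 10 rows; each row shifts and turns the commanded pose from where the row before left it, along the tool's axes as they then stand; what a row does not reach is not made up. A row lasts 1/8 s, in which the tool goes at most 62.5 mm and 10.7 degrees, less where a joint would pass 70% of its speed; a pose out of reach is approached as far as the arm can. A call is refused whole if a number of a shift passes 0.0625 or a number of a turn 10.7, either way. A call with a gripper value outside its range is refused whole. The fingers move at their own pace and stop on an object; the grip force is fixed at half the most. Time passes only in rows, so rows that do not move let the fingers close. It gives the time, the measured TCP pose, the force and the opening at its end, in the units of the state.
- sense(): the state, without advancing time (a new reading comes with each control period).
- capture(name): name is "scene" or "side" or "wrist"; returns the picture (400x640x3 uint8, red, green, blue); there is no depth.
- camera_info(name): a dict with "fx", "fy", "cx", "cy" (pixels), "k1" (the pictures are not rectified: a ray, as slopes to the right and down, at radius r is drawn at 1 + k1 r^2 times it, then the intrinsics apply), "rvec" (rotation vector, rad) and "tvec" (3), from world to camera coordinates, as OpenCV has them. Camera axes: x right, y down, z forward; pixel columns grow to the right and rows downward; lengths in m; the calibration is good to about 2 mm. A picture is of the moment at which its call begins: read the wrist's pose just before it. camera_info takes no time and is no camera call; for the wrist camera it gives the pose at the moment of the call.
- finish_job(): hands the job in, once; it reports no verdict.
The state is a dict: "time_s": time; "joints": joint angles; "joint_velocities": joint speeds; "effort": joint torques, N m; "tcp_pos": TCP position; "ee_rot": TCP orientation; "wrist_force": force on the tool from outside, world axes, zero at the start; "moment": the same for the moment, N m; "gripper_width": opening from 0.0 (shut) to 1.0 (fully open).
Only numpy, scipy, OpenCV 4.12 (cv2) and the standard library are available. Lean on these libraries where they do the work, as an engineer would, in place of code of your own. Each camera call takes 0.05 s, during which the arm holds its last target. There are 200 camera calls.

## Working session

There is one attempt and no reset: what is moved stays moved. The work goes in short steps, Python scripts to look and compute and a tool call to move; the robot and the scene stay as the last step left them, time stands still between calls to the robot, and variables do not carry over. Pictures are saved under pics/ and viewed, about 12 in all and at most 16, crops included, and the job is handed in when it is done.

Besides the shell and the picture viewer there is one more tool, called after "Call:" as name([rows], argument=value, ...), one row to a line, values as JSON. jog_arm: Moves the arm, as the interface text tells. Its arguments: {"type":"object","properties":{"series":{"type":"array","items":{"type":"array"}}},"required":["series"]}

```bash
ls; mkdir -p pics
python3 - <<'E'
from station import *
import cv2,numpy as np
for n in ("scene","side"):
    im=capture(n); cv2.imwrite(f"pics/{n}0.png",cv2.cvtColor(im,cv2.COLOR_RGB2BGR)); print(n,camera_info(n))
im=capture("wrist"); cv2.imwrite("pics/wrist0.png",cv2.cvtColor(im,cv2.COLOR_RGB2BGR)); print(camera_info("wrist"))
s=sense();print(s)
E
```

```text
pics
scene {'fx': 456.19706655633075, 'fy': 456.19706655633075, 'cx': 326.0557126634969, 'cy': 210.64138398884202, 'k1': -0.017171775788194236, 'rvec': array([ 1.91577794,  1.00734576, -0.55321427]), 'tvec': array([-0.2989245 , -0.20656512,  1.32578387])}
side {'fx': 503.45432633768195, 'fy': 503.45432633768195, 'cx': 314.0553851076182, 'cy': 205.16321888443832, 'k1': -0.11344621360299793, 'rvec': array([ 2.03935903, -0.31761503,  0.16261249]), 'tvec': array([-0.58344433,  0.15381702,  0.88504978])}
{'fx': 291.8335570290753, 'fy': 291.8335570290753, 'cx': 323.80056322162176, 'cy': 198.05437598196605, 'k1': -0.0028349645213293488, 'rvec': array([-1.59678735,  2.50887018,  0.34431645]), 'tvec': array([ 0.62399908, -0.03148327,  0.39120189])}
{'time_s': 0.15, 'joints': array([ 7.97913160e+01,  2.20822166e+01,  3.98950660e-01, -1.91971893e-02,
       -6.84106130e+01, -1.48172065e+01]), 'joint_velocities': array([ 0.00760903, -0.12730042,  0.24617447,  0.09374196,  0.0454598 ,
        0.00418218]), 'effort': array([-2.20894403e-04, -3.91054809e+01,  1.87585616e+01,  4.22239289e+00,
        1.23638485e-02, -1.36341382e-04]), 'tcp_pos': array([0.26418974, 0.56593443, 0.22170592]), 'ee_rot': array([[-4.23139198e-01, -5.97009536e-04,  9.06064491e-01],
       [-9.06063161e-01, -1.55731948e-03, -4.23139603e-01],
       [ 1.66365026e-03, -9.99998609e-01,  1.18034570e-04]]), 'wrist_force': array([-0.26252315, -0.8481592 , -1.38068191]), 'moment': array([-0.00400592,  0.00509991,  0.03753863]), 'gripper_width': 1.0026472747880315}
```

View pics/scene0.png

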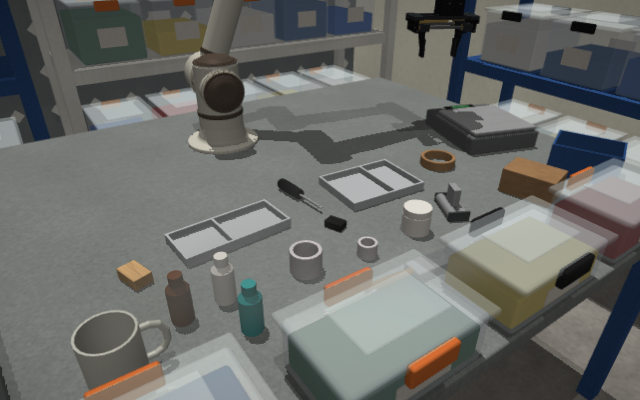

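View pics/side0.png

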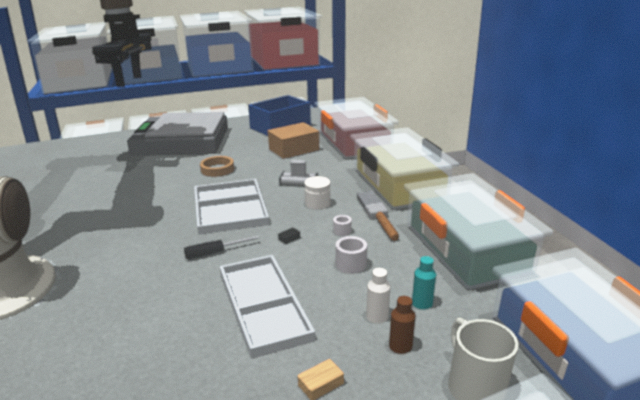

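The views show the bottle at about (223,280) scene / (378,297) side, the large cuff at (306,261) / (351,255) and the small cuff at (367,248) / (342,225). The jar is at (417,218) / (317,193) and the magnet at (452,203) / (298,175). The long tray is the left one in the scene view and the broad tray is the further one. I'll zoom in for exact pixels.

Run:
```python
import cv2,numpy as np
def crop(f,x0,y0,x1,y1,k):
    im=cv2.imread(f)[y0:y1,x0:x1]; im=cv2.resize(im,None,fx=k,fy=k,interpolation=cv2.INTER_CUBIC)
    for u in range((x0+19)//20*20,x1,20):
        cv2.line(im,((u-x0)*k,0),((u-x0)*k,6),(0,0,255),1); cv2.putText(im,str(u),((u-x0)*k-10,16),0,.35,(0,0,255),1)
    for v in range((y0+19)//20*20,y1,20):
        cv2.line(im,(0,(v-y0)*k),(6,(v-y0)*k),(0,0,255),1); cv2.putText(im,str(v),(8,(v-y0)*k+4),0,.35,(0,0,255),1)
    return im
cv2.imwrite("pics/c_scene.png",crop("pics/scene0.png",210,150,475,345,3)[:, :])
cv2.imwrite("pics/c_side.png",crop("pics/side0.png",190,150,450,350,3))
```

```text
(no output)
```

View pics/c_scene.png

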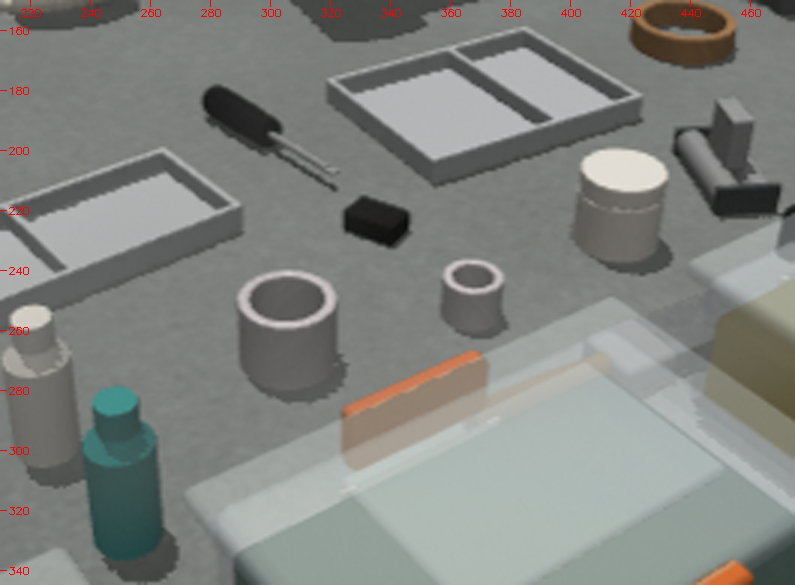

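View pics/c_side.png

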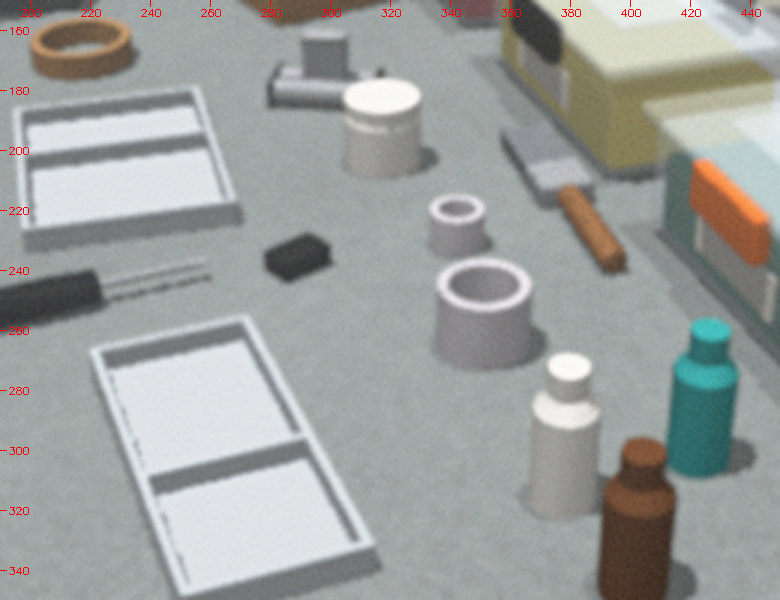

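```bash
cat > h.py <<'E'
from station import *
import cv2,numpy as np
def ray(n,uv,ci=None):
    c=ci or camera_info(n); R=cv2.Rodrigues(np.array(c["rvec"]))[0]; o=-R.T@c["tvec"]
    p=(np.array(uv,float)-[c["cx"],c["cy"]])/[c["fx"],c["fy"]]; q=p.copy()
    for _ in range(10): q=p/(1+c["k1"]*(q@q))
    return o,R.T@np.r_[q,1]
def plane(n,uv,z,ci=None):
    o,d=ray(n,uv,ci); return (o+d*(z-o[2])/d[2]).round(4)
def tri(a,b):
    (o1,d1),(o2,d2)=ray("scene",a),ray("side",b)
    t=np.linalg.lstsq(np.c_[d1,-d2],o2-o1,rcond=None)[0]
    p,q=o1+t[0]*d1,o2+t[1]*d2; return ((p+q)/2).round(4),round(np.linalg.norm(p-q),4)
E
python3 - <<'E'
from h import *
for n,a,b,z in [("bottle",(221,255),(379.5,272.5),.088),("lcuff",(305.5,249.5),(351.5,244.5),.046),("scuff",(367.5,241),(342,219.5),.03),("jar",(418,206.5),(317,182),.056),("grip",(453.5,184),(298.5,161),.06)]:
    print(n,tri(a,b),plane("scene",a,z),plane("side",b,z))
def tray(n,P):
    p=np.array([plane(n,q,.02)[:2] for q in P]); print(n,p.tolist(),p.mean(0),np.linalg.norm(p-np.roll(p,-1,0),axis=1),[np.degrees(np.arctan2(*(p[(i+1)%4]-p[i])[::-1])).round(1) for i in range(4)])
tray("side",[(220,267),(272.7,255),(315,330.7),(251,349)])
tray("scene",[(167,235),(264,200),(290.7,219),(189,256)])
tray("side",[(194,186),(256.7,179.3),(270.7,218.3),(198.3,227.7)])
tray("scene",[(319.3,176),(385,159.3),(424,181.7),(354.3,206)])
print("dividers", plane("side",(309,296),.02),plane("side",(242,310),.02),plane("side",(199,201),.02),plane("side",(260,194),.02))
# magnet end plates
print("plates",plane("scene",(438,196),.022),plane("scene",(459,212),.022), plane("side",(280,176),.022),plane("side",(318,176),.022))
E
```

```text
bottle (array([ 0.6318, -0.2761,  0.0871]), np.float64(0.0025)) [ 0.6315 -0.2753  0.088 ] [ 0.6311 -0.2792  0.088 ]
lcuff (array([ 0.643 , -0.1286,  0.0456]), np.float64(0.0006)) [ 0.6431 -0.1285  0.046 ] [ 0.6427 -0.1297  0.046 ]
scuff (array([ 0.6673, -0.0092,  0.0301]), np.float64(0.0024)) [ 0.6659 -0.0075  0.03  ] [ 0.6671 -0.0113  0.03  ]
jar (array([0.6569, 0.1267, 0.0549]), np.float64(0.0009)) [0.6576 0.126  0.056 ] [0.6561 0.1235 0.056 ]
grip (array([0.6449, 0.2404, 0.0644]), np.float64(0.0052)) [0.6363 0.2523 0.06  ] [0.6466 0.2442 0.06  ]
side [[0.4066, -0.0863], [0.5062, -0.0784], [0.5205, -0.2995], [0.4211, -0.3081]] [ 0.4636   -0.193075] [0.09991281 0.22156196 0.09977134 0.22227346] [np.float64(4.5), np.float64(-86.3), np.float64(-175.1), np.float64(93.7)]
scene [[0.4262, -0.303], [0.4098, -0.0856], [0.5081, -0.0776], [0.5135, -0.2923]] [ 0.4644   -0.189625] [0.21801771 0.098625   0.2147679  0.08795328] [np.float64(94.3), np.float64(4.7), np.float64(-88.6), np.float64(-173.0)]
side [[0.3919, 0.2742], [0.5433, 0.2602], [0.5332, 0.0588], [0.3827, 0.069]] [0.462775 0.16555 ] [0.15204591 0.20165309 0.15084525 0.20540613] [np.float64(-5.3), np.float64(-92.9), np.float64(176.1), np.float64(87.4)]
scene [[0.3809, 0.0787], [0.3956, 0.2733], [0.541, 0.267], [0.5387, 0.0614]] [0.46405 0.1701 ] [0.19515443 0.14553642 0.20561286 0.15874549] [np.float64(85.7), np.float64(-2.5), np.float64(-90.6), np.float64(173.7)]
dividers [ 0.5357 -0.2165  0.02  ] [ 0.424  -0.2174  0.02  ] [0.3958 0.1901 0.02  ] [0.5348 0.1784 0.02  ]
plates [0.6099 0.2403 0.022 ] [0.6823 0.226  0.022 ] [0.601  0.2554 0.022 ] [0.6894 0.224  0.022 ]
```

Both views agree to within 5 mm, and the heights and tray sizes match the given ones. The trays are not flipped: +y runs roughly along world +y, with yaws of about +4.3° (long) and −3.5° (broad). I'll turn the tool to x = world −y and z = world +x, then head for the large cuff.

Call:
jog_arm([
  [[0, 0, 0], [0, -8.33, 0], 0.087],
  [[0, 0, 0], [0, -8.33, 0], 0.087],
  [[0, 0, 0], [0, -8.34, 0], 0.087],
  [[0.044, 0, 0.024], [0, 0, 0], 0.087],
  [[0.044, 0, 0.024], [0, 0, 0], 0.087],
  [[0.044, 0, 0.024], [0, 0, 0], 0.087],
  [[0.044, 0, 0.024], [0, 0, 0], 0.087],
  [[0.044, 0, 0.024], [0, 0, 0], 0.087],
  [[0.044, 0, 0.024], [0, 0, 0], 0.087],
  [[0.044, 0, 0.024], [0, 0, 0], 0.087],
])

```text
time_s: 1.4
tcp_pos: [0.4326, 0.2566, 0.2225]
ee_rot: [[-0.0, -0.0, 1.0], [-1.0, -0.0, -0.0], [0.0, -1.0, -0.0]]
wrist_force: [0.6, 0.2, -0.5]
gripper_width: 0.999
```

Run:
```python
from h import *
print("brown",tri((175,277),(404.3,300.7)),"teal",tri((248.7,282.7),(427,260)),"lid",tri((414,249),(405,184)),tri((272,314),(500,262)))
s=sense();print(s["time_s"],s["tcp_pos"],s["ee_rot"].round(3),s["joints"].round(1))
```

```text
brown (array([ 0.639 , -0.3504,  0.0848]), np.float64(0.0013)) teal (array([ 0.7158, -0.271 ,  0.0881]), np.float64(0.0026)) lid (array([ 0.7964, -0.027 ,  0.0974]), np.float64(0.001)) (array([ 0.817 , -0.3002,  0.1002]), np.float64(0.042))
1.4 [0.43259179 0.2566471  0.22246783] [[-0. -0.  1.]
 [-1. -0. -0.]
 [ 0. -1. -0.]] [ 49.2  10.1 -16.3  -0.  -63.6  40.8]
```

Call:
jog_arm([
  [[0.0428, 0, 0.0234], [0, 0, 0], 0.087],
  [[0.0428, 0, 0.0234], [0, 0, 0], 0.087],
  [[0.0428, 0, 0.0234], [0, 0, 0], 0.087],
  [[0.0428, 0, 0.0234], [0, 0, 0], 0.087],
  [[0.0428, 0, 0.0234], [0, 0, 0], 0.087],
  [[0.0428, 0, 0.0234], [0, 0, 0], 0.087],
  [[0.0428, 0, 0.0234], [0, 0, 0], 0.087],
  [[0.0428, 0, 0.0234], [0, 0, 0], 0.087],
  [[0.0428, 0, 0.0234], [0, 0, 0], 0.087],
  [[0, 0, 0], [0, 0, 0], 0.087],
])

```text
time_s: 2.65
tcp_pos: [0.6431, -0.1299, 0.2209]
ee_rot: [[-0.005, -0.002, 1.0], [-1.0, -0.0, -0.005], [0.0, -1.0, -0.002]]
wrist_force: [-0.5, 0.1, -0.3]
gripper_width: 1.004
```

```bash
cat >> h.py <<'E'
def proj(n,P,ci=None):
    c=ci or camera_info(n); q=cv2.Rodrigues(np.array(c["rvec"]))[0]@np.array(P)+c["tvec"]; q=q[:2]/q[2]
    return q*(1+c["k1"]*(q@q))*[c["fx"],c["fy"]]+[c["cx"],c["cy"]]
def wshot(name,marks=()):
    s=sense();ci=camera_info("wrist"); im=cv2.cvtColor(capture("wrist"),cv2.COLOR_RGB2BGR)
    cv2.imwrite(f"pics/{name}_raw.png",im)
    import pickle; pickle.dump(ci,open(f"pics/{name}.pkl","wb"))
    for m in marks: cv2.drawMarker(im,tuple(int(round(v)) for v in proj("wrist",m,ci)),(0,0,255),0,8,1)
    cv2.imwrite(f"pics/{name}.png",im); print(s["time_s"],s["tcp_pos"].round(4))
E
python3 - <<'E'
from h import *
wshot("w1",[(.643,-.129,.046),(.632,-.277,.088),(.4605,-.1456,.005),(.4687,-.2553,.005),(.667,-.0092,.03)])
c=camera_info("wrist");print(-cv2.Rodrigues(c["rvec"])[0].T@c["tvec"])
E
```

```text
2.65 [ 0.6431 -0.1299  0.2209]
[ 0.71814568 -0.1295685   0.38356615]
```

View pics/w1.png

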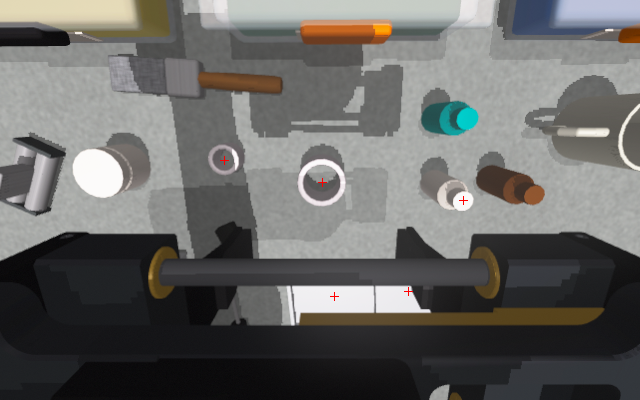

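The wrist view confirms the estimates: the cuff rim is at (322,183) and the bottle cap at (462,201), both on their marks. Descending on the large cuff.

Call:
jog_arm([
  [[0, 0.04, 0], [0, 0, 0], 0.087],
  [[0, 0.04, 0], [0, 0, 0], 0.087],
  [[0, 0.04, 0], [0, 0, 0], 0.087],
  [[0, 0.04, 0], [0, 0, 0], 0.087],
  [[0, 0.03, 0], [0, 0, 0], 0.087],
  [[0, 0.013, 0], [0, 0, 0], 0.087],
  [[0, 0, 0], [0, 0, 0], 0.087],
  [[0, 0, 0], [0, 0, 0], 0.04],
  [[0, 0, 0], [0, 0, 0], 0.04],
  [[0, 0, 0], [0, 0, 0], 0.04],
])

```text
time_s: 3.95
tcp_pos: [0.6431, -0.1271, 0.0205]
ee_rot: [[-0.001, 0.002, 1.0], [-1.0, 0.0, -0.001], [-0.0, -1.0, 0.002]]
wrist_force: [-0.5, -0.6, 0.6]
gripper_width: 0.742
```

Call:
jog_arm([
  [[0, 0, 0], [0, 0, 0], 0.04],
  [[0, 0, 0], [0, 0, 0], 0.04],
  [[0, 0, 0], [0, 0, 0], 0.04],
])

```text
time_s: 4.32
tcp_pos: [0.6429, -0.1271, 0.0201]
ee_rot: [[-0.0, 0.001, 1.0], [-1.0, -0.0, -0.0], [0.0, -1.0, 0.001]]
wrist_force: [-0.8, 0.5, 3.9]
gripper_width: 0.661
```

Call:
jog_arm([
  [[0, -0.04, 0], [0, 0, 0], 0.04],
  [[0, -0.04, 0], [0, 0, 0], 0.04],
  [[0.0037, 0, -0.0365], [0, 0, 0], 0.04],
  [[0.0037, 0, -0.0365], [0, 0, 0], 0.04],
  [[0.0037, 0, -0.0365], [0, 0, 0], 0.04],
  [[0.0037, 0, -0.0365], [0, 0, 0], 0.04],
  [[0.0037, 0, -0.0365], [0, 0, 0], 0.04],
  [[0, 0, 0], [0, 0, 0], 0.04],
  [[0, 0.03, 0], [0, 0, 0], 0.04],
  [[0, 0.02, 0], [0, 0, 0], 0.04],
])

```text
time_s: 5.58
tcp_pos: [0.4606, -0.1454, 0.0486]
ee_rot: [[-0.001, 0.0, 1.0], [-1.0, 0.0, -0.001], [-0.0, -1.0, 0.0]]
wrist_force: [-0.2, -0.0, -1.3]
gripper_width: 0.66
```

Run:
```python
from h import *
s=sense();print(s["tcp_pos"],s["wrist_force"])
for n in("scene","side"): cv2.imwrite(f"pics/{n}1.png",cv2.cvtColor(capture(n),cv2.COLOR_RGB2BGR))
a=cv2.imread("pics/side1.png")[220:370,180:400];cv2.imwrite("pics/s1.png",cv2.resize(a,None,fx=3,fy=3,interpolation=cv2.INTER_CUBIC))
```

```text
[ 0.46056013 -0.14540303  0.04860019] [-0.18172778 -0.04508514 -1.30212032]
```

View pics/s1.png

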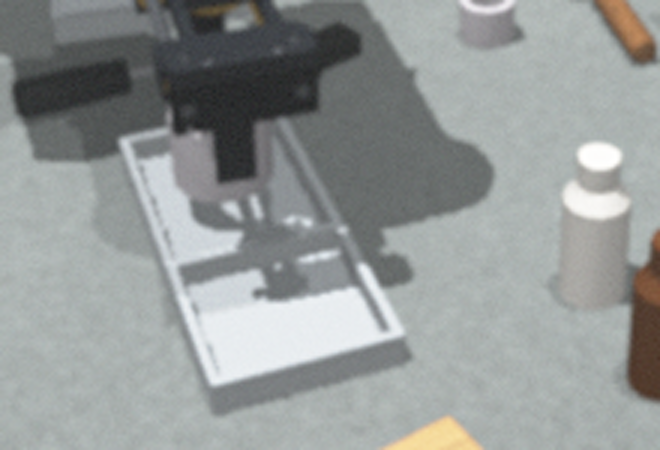

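The cuff hangs over the large compartment, clear of the walls. Lowering and releasing.

Call:
jog_arm([
  [[0, 0.015, 0], [0, 0, 0], 0.04],
  [[0, 0.006, 0], [0, 0, 0], 0.04],
  [[0, 0.002, 0], [0, 0, 0], 0.04],
  [[0, 0, 0], [0, 0, 0], 0.04],
])

```text
time_s: 6.18
tcp_pos: [0.4606, -0.1455, 0.0269]
ee_rot: [[-0.0, 0.001, 1.0], [-1.0, -0.0, -0.0], [0.0, -1.0, 0.001]]
wrist_force: [-0.6, -0.5, -1.3]
gripper_width: 0.656
```

Call:
jog_arm([
  [[0, 0.0015, 0], [0, 0, 0], 0.04],
  [[0, 0, 0], [0, 0, 0], 0.04],
  [[0, 0, 0], [0, 0, 0], 0.072],
  [[0, 0, 0], [0, 0, 0], 0.072],
  [[0, 0, 0], [0, 0, 0], 0.072],
  [[0, 0, 0], [0, 0, 0], 0.072],
  [[0, -0.02, 0], [0, 0, 0], 0.072],
  [[0, -0.04, 0], [0, 0, 0], 0.072],
  [[0, -0.04, 0], [0, 0, 0], 0.072],
  [[0, -0.04, 0], [0, 0, 0], 0.06],
])

```text
time_s: 7.42
tcp_pos: [0.4599, -0.1455, 0.1664]
ee_rot: [[-0.0, 0.0, 1.0], [-1.0, 0.0, -0.0], [-0.0, -1.0, 0.0]]
wrist_force: [0.8, 0.3, -0.9]
gripper_width: 0.777
```

Call:
jog_arm([
  [[0.0329, 0, 0.0428], [0, 0, 0], 0.056],
  [[0.0329, 0, 0.0428], [0, 0, 0], 0.056],
  [[0.0329, 0, 0.0428], [0, 0, 0], 0.056],
  [[0.0329, 0, 0.0428], [0, 0, 0], 0.056],
  [[0, 0, 0], [0, 0, 0], 0.056],
  [[0, 0, 0], [0, 0, 0], 0.056],
])

```text
time_s: 8.18
tcp_pos: [0.6305, -0.2769, 0.1641]
ee_rot: [[-0.001, -0.002, 1.0], [-1.0, 0.001, -0.001], [-0.001, -1.0, -0.002]]
wrist_force: [1.0, 0.6, 1.0]
gripper_width: 0.646
```

Run:
```python
from h import *
wshot("w2",[(.6315,-.277,.088)])
```

```text
8.175 [ 0.6305 -0.2769  0.1641]
```

View pics/w2.png

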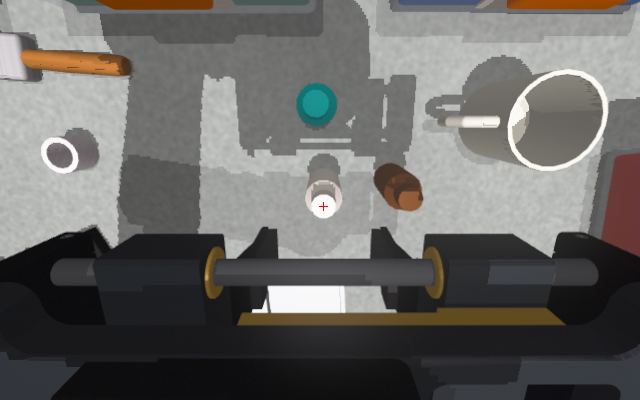

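The cap sits on its mark at (323,206), and the brown and teal bottles are clear of the fingers. Descending and gripping.

Call:
jog_arm([
  [[0, 0.04, 0], [0, 0, 0], 0.056],
  [[0, 0.04, 0], [0, 0, 0], 0.056],
  [[0, 0.035, 0], [0, 0, 0], 0.056],
  [[0, 0.02, 0], [0, 0, 0], 0.056],
  [[0, 0, 0], [0, 0, 0], 0.056],
  [[0, 0, 0], [0, 0, 0], 0.02],
  [[0, 0, 0], [0, 0, 0], 0.02],
  [[0, 0, 0], [0, 0, 0], 0.02],
  [[0, 0, 0], [0, 0, 0], 0.02],
  [[0, 0, 0], [0, 0, 0], 0.02],
])

```text
time_s: 9.48
tcp_pos: [0.6319, -0.2772, 0.0313]
ee_rot: [[-0.0, 0.002, 1.0], [-1.0, -0.001, -0.0], [0.001, -1.0, 0.002]]
wrist_force: [-1.3, 2.2, 5.9]
gripper_width: 0.405
```

Call:
jog_arm([
  [[0, -0.03, 0], [0, 0, 0], 0.02],
  [[0, -0.04, 0], [0, 0, 0], 0.02],
  [[-0.0044, 0, -0.0326], [0, 0, 0], 0.02],
  [[-0.0044, 0, -0.0326], [0, 0, 0], 0.02],
  [[-0.0044, 0, -0.0326], [0, 0, 0], 0.02],
  [[-0.0044, 0, -0.0326], [0, 0, 0], 0.02],
  [[-0.0044, 0, -0.0326], [0, 0, 0], 0.02],
  [[0, 0.02, 0], [0, 0, 0], 0.02],
  [[0, 0.025, 0], [0, 0, 0], 0.02],
  [[0, 0, 0], [0, 0, 0], 0.02],
])

```text
time_s: 10.72
tcp_pos: [0.4663, -0.2547, 0.0531]
ee_rot: [[-0.001, -0.005, 1.0], [-1.0, 0.001, -0.001], [-0.001, -1.0, -0.005]]
wrist_force: [0.6, 0.6, -0.6]
gripper_width: 0.404
```

Run:
```python
from h import *
a=cv2.cvtColor(capture("side"),cv2.COLOR_RGB2BGR)[220:370,180:400];cv2.imwrite("pics/s2.png",cv2.resize(a,None,fx=3,fy=3,interpolation=cv2.INTER_CUBIC))
```

```text
(no output)
```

View pics/s2.png

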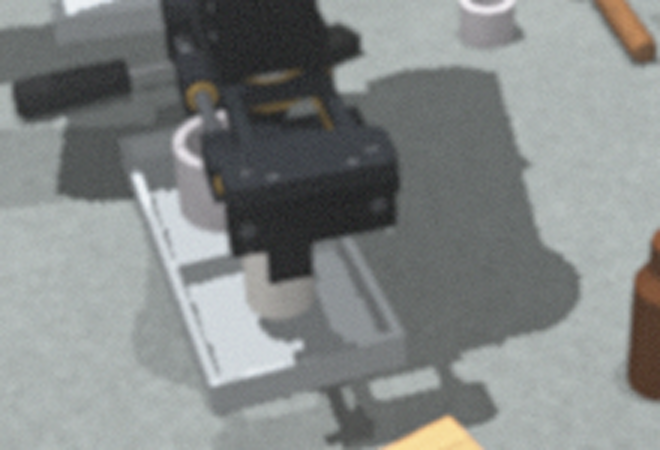

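The bottle hangs over the small compartment and the cuff is upright in the large one. Lowering.

Call:
jog_arm([
  [[0, 0.01, 0], [0, 0, 0], 0.02],
  [[0, 0.004, 0], [0, 0, 0], 0.02],
  [[0, 0, 0], [0, 0, 0], 0.02],
  [[0, 0, 0], [0, 0, 0], 0.02],
])

```text
time_s: 11.28
tcp_pos: [0.4685, -0.2551, 0.0413]
ee_rot: [[-0.0, 0.001, 1.0], [-1.0, -0.0, -0.0], [0.0, -1.0, 0.001]]
wrist_force: [0.7, 0.6, -1.6]
gripper_width: 0.404
```

Call:
jog_arm([
  [[0, 0.004, 0], [0, 0, 0], 0.02],
  [[0, 0.001, 0], [0, 0, 0], 0.02],
  [[0, 0, 0], [0, 0, 0], 0.02],
])

```text
time_s: 11.65
tcp_pos: [0.4683, -0.255, 0.0363]
ee_rot: [[-0.0, 0.0, 1.0], [-1.0, -0.0, -0.0], [0.0, -1.0, 0.0]]
wrist_force: [-1.0, 1.5, 1.6]
gripper_width: 0.406
```

Call:
jog_arm([
  [[0, 0, 0], [0, 0, 0], 0.056],
  [[0, 0, 0], [0, 0, 0], 0.056],
  [[0, 0, 0], [0, 0, 0], 0.056],
  [[0, 0, 0], [0, 0, 0], 0.056],
  [[0, -0.02, 0], [0, 0, 0], 0.056],
  [[0, -0.04, 0], [0, 0, 0], 0.056],
  [[0, -0.04, 0], [0, 0, 0], 0.056],
  [[0, -0.04, 0], [0, 0, 0], 0.06],
  [[0, -0.03, 0], [0, 0, 0], 0.08],
  [[0, 0, 0], [0, 0, 0], 0.08],
])

```text
time_s: 12.9
tcp_pos: [0.4697, -0.2555, 0.2088]
ee_rot: [[-0.0, 0.006, 1.0], [-1.0, -0.002, -0.0], [0.002, -1.0, 0.006]]
wrist_force: [0.1, 0.3, 0.1]
gripper_width: 0.837
```

Call:
jog_arm([
  [[-0.0424, 0, 0.0209], [0, 0, 0], 0.08],
  [[-0.0424, 0, 0.0209], [0, 0, 0], 0.08],
  [[-0.0424, 0, 0.0209], [0, 0, 0], 0.08],
  [[-0.0424, 0, 0.0209], [0, 0, 0], 0.08],
  [[-0.0424, 0, 0.0209], [0, 0, 0], 0.08],
  [[-0.0424, 0, 0.0209], [0, 0, 0], 0.08],
  [[-0.0424, 0, 0.0209], [0, 0, 0], 0.08],
  [[-0.0424, 0, 0.0209], [0, 0, 0], 0.08],
  [[-0.0424, 0, 0.0209], [0, 0, 0], 0.08],
  [[0, 0, 0], [0, 0, 0], 0.08],
])

```text
time_s: 14.15
tcp_pos: [0.6567, 0.1292, 0.2031]
ee_rot: [[0.003, -0.003, 1.0], [-1.0, -0.001, 0.003], [0.001, -1.0, -0.003]]
wrist_force: [-1.8, -0.4, -1.8]
gripper_width: 0.92
```

Run:
```python
from h import *
wshot("w3",[(.6568,.126,.056),(.645,.243,.06)])
```

```text
14.15 [0.6567 0.1292 0.2031]
```

View pics/w3.png

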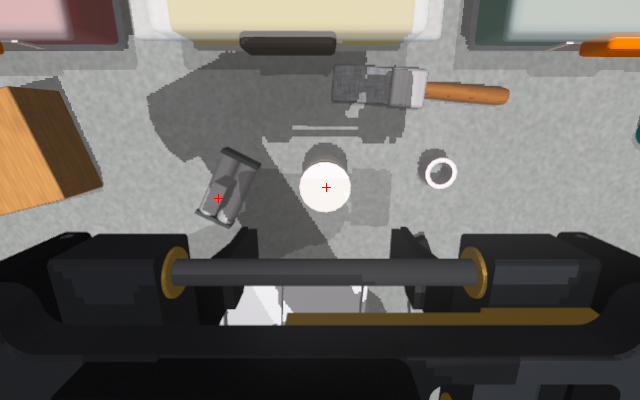

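The jar lid is on its mark at (325,187). The magnet runs between its end plates at about (241,158) and (215,216), which gives a yaw of about −24°. Descending on the jar.

Call:
jog_arm([
  [[0, 0.04, 0], [0, 0, 0], 0.08],
  [[0, 0.04, 0], [0, 0, 0], 0.08],
  [[0, 0.04, 0], [0, 0, 0], 0.08],
  [[0, 0.04, 0], [0, 0, 0], 0.08],
  [[0, 0.02, 0], [0, 0, 0], 0.08],
  [[0, 0.01, 0], [0, 0, 0], 0.08],
  [[0, 0, 0], [0, 0, 0], 0.08],
  [[0, 0, 0], [0, 0, 0], 0.08],
])

```text
time_s: 15.2
tcp_pos: [0.6573, 0.1264, 0.0173]
ee_rot: [[-0.0, 0.002, 1.0], [-1.0, 0.001, -0.0], [-0.001, -1.0, 0.002]]
wrist_force: [0.5, 0.1, 1.2]
gripper_width: 0.917
```

Call:
jog_arm([
  [[0, 0.003, 0], [0, 0, 0], 0.08],
  [[0, 0, 0], [0, 0, 0], 0.04],
  [[0, 0, 0], [0, 0, 0], 0.04],
  [[0, 0, 0], [0, 0, 0], 0.04],
  [[0, 0, 0], [0, 0, 0], 0.04],
  [[0, 0, 0], [0, 0, 0], 0.04],
  [[0, 0, 0], [0, 0, 0], 0.04],
])

```text
time_s: 16.08
tcp_pos: [0.6567, 0.1266, 0.0132]
ee_rot: [[-0.0, 0.0, 1.0], [-1.0, 0.0, -0.0], [-0.0, -1.0, 0.0]]
wrist_force: [-0.8, 1.3, 1.8]
gripper_width: 0.66
```

Call:
jog_arm([
  [[0, -0.03, 0], [0, 0, 0], 0.04],
  [[0, -0.04, 0], [0, 0, 0], 0.04],
  [[0, 0, -0.0392], [0, 0, 0], 0.04],
  [[0, 0, -0.0392], [0, 0, 0], 0.04],
  [[0, 0, -0.0392], [0, 0, 0], 0.04],
  [[0, 0, -0.0392], [0, 0, 0], 0.04],
  [[0, 0, -0.0392], [0, 0, 0], 0.04],
  [[0, 0.02, 0], [0, 0, 0], 0.04],
  [[0, 0.015, 0], [0, 0, 0], 0.04],
  [[0, 0, 0], [0, 0, 0], 0.04],
])

```text
time_s: 17.32
tcp_pos: [0.4596, 0.1259, 0.0472]
ee_rot: [[-0.001, -0.003, 1.0], [-1.0, -0.002, -0.001], [0.002, -1.0, -0.003]]
wrist_force: [-0.1, -0.8, -1.0]
gripper_width: 0.658
```

Run:
```python
from h import *
a=cv2.cvtColor(capture("side"),cv2.COLOR_RGB2BGR)[100:370,170:450];cv2.imwrite("pics/s3.png",cv2.resize(a,None,fx=2.2,fy=2.2,interpolation=cv2.INTER_CUBIC))
```

```text
(no output)
```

View pics/s3.png

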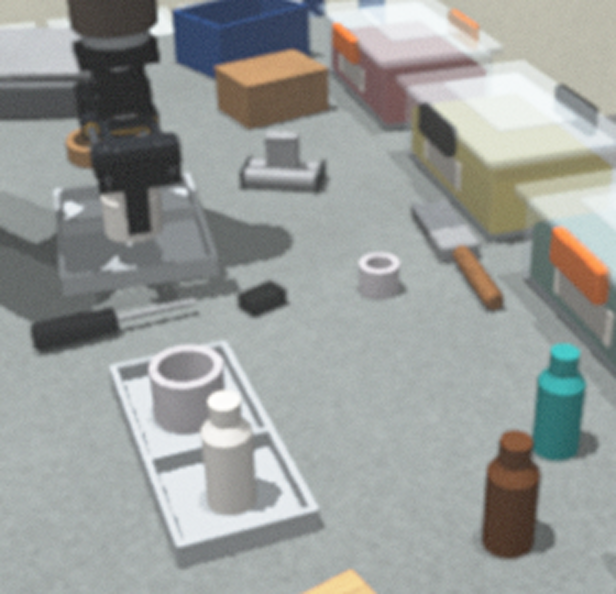

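The cuff and bottle stand upright in the long tray, and the jar is over the broad tray's large compartment. Lowering.

Call:
jog_arm([
  [[0, 0.02, 0], [0, 0, 0], 0.04],
  [[0, 0.006, 0], [0, 0, 0], 0.04],
  [[0, 0, 0], [0, 0, 0], 0.04],
  [[0, 0, 0], [0, 0, 0], 0.04],
])

```text
time_s: 17.88
tcp_pos: [0.4611, 0.1268, 0.0227]
ee_rot: [[-0.0, 0.001, 1.0], [-1.0, 0.001, -0.0], [-0.001, -1.0, 0.001]]
wrist_force: [-0.7, -0.7, -1.4]
gripper_width: 0.655
```

Call:
jog_arm([
  [[0, 0.0035, 0], [0, 0, 0], 0.04],
  [[0, 0.001, 0], [0, 0, 0], 0.04],
  [[0, 0, 0], [0, 0, 0], 0.04],
  [[0, 0, 0], [0, 0, 0], 0.066],
  [[0, 0, 0], [0, 0, 0], 0.066],
  [[0, 0, 0], [0, 0, 0], 0.066],
  [[0, -0.02, 0], [0, 0, 0], 0.066],
  [[0, -0.04, 0], [0, 0, 0], 0.066],
  [[0, -0.04, 0], [0, 0, 0], 0.06],
  [[0, -0.04, 0], [0, 0, 0], 0.05],
])

```text
time_s: 19.12
tcp_pos: [0.4603, 0.1264, 0.1587]
ee_rot: [[-0.001, -0.0, 1.0], [-1.0, -0.0, -0.001], [0.0, -1.0, -0.0]]
wrist_force: [0.4, 0.2, -0.1]
gripper_width: 0.647
```

Call:
jog_arm([
  [[-0.0233, -0.004, 0.037], [0, 0, 0], 0.05],
  [[-0.0233, -0.004, 0.037], [0, 0, 0], 0.05],
  [[-0.0233, -0.004, 0.037], [0, 0, 0], 0.05],
  [[-0.0233, -0.004, 0.037], [0, 0, 0], 0.05],
  [[-0.0233, -0.004, 0.037], [0, 0, 0], 0.05],
  [[0, 0, 0], [0, 8, 0], 0.05],
  [[0, 0, 0], [0, 8, 0], 0.05],
  [[0, 0, 0], [0, 8, 0], 0.05],
  [[0, 0, 0], [0, 0, 0], 0.05],
  [[0, 0, 0], [0, 0, 0], 0.05],
])

```text
time_s: 20.38
tcp_pos: [0.6455, 0.2429, 0.1773]
ee_rot: [[-0.405, -0.0, 0.914], [-0.914, -0.0, -0.405], [0.0, -1.0, -0.0]]
wrist_force: [-0.2, 0.0, 0.5]
gripper_width: 0.571
```

Run:
```python
from h import *
wshot("w4",[])
a=cv2.imread("pics/w4_raw.png")[100:260,220:420];cv2.imwrite("pics/w4c.png",cv2.resize(a,None,fx=3.5,fy=3.5,interpolation=cv2.INTER_CUBIC))
print(sense()["ee_rot"].round(3), proj("wrist",(.645,.243,.06)))
```

```text
20.375 [0.6455 0.2429 0.1773]
[[-0.406 -0.     0.914]
 [-0.914 -0.    -0.406]
 [ 0.    -1.    -0.   ]] [323.66613537 195.6131703 ]
```

View pics/w4c.png

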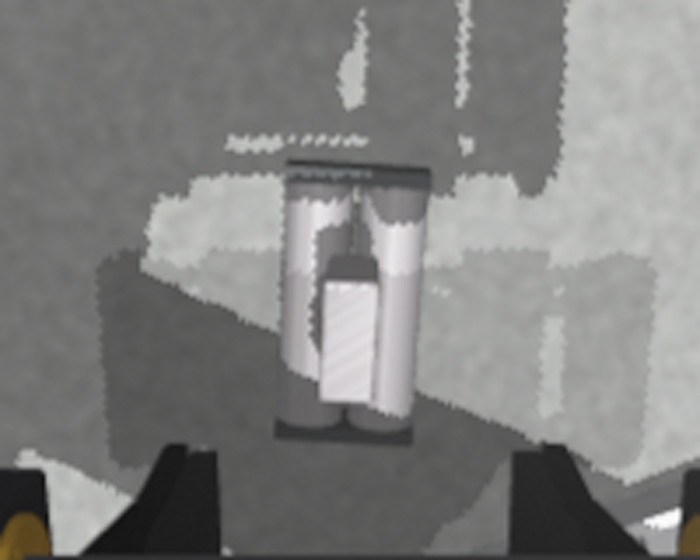

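Run:
```python
from h import *
import pickle; ci=pickle.load(open("pics/w4.pkl","rb"))
P=[plane("wrist",(220+u/3.5,100+v/3.5),.06,ci)[:2] for u,v in [(325,280),(380,283),(373,402),(319,400)]]
P=np.array(P);print(P,P.mean(0),np.linalg.norm(P-np.roll(P,-1,0),axis=1))
d=(P[0]+P[1]-P[2]-P[3]);print(np.degrees(np.arctan2(d[1],d[0])))
s=sense();print(s["ee_rot"].T@(np.r_[P.mean(0),.06]-s["tcp_pos"]))
```

```text
[[0.6638 0.2462]
 [0.6567 0.2325]
 [0.6253 0.2485]
 [0.6322 0.2625]] [0.6445   0.247425] [0.01543049 0.03524145 0.01560801 0.03555629]
-27.144142305646383
[-0.00372885  0.11740579 -0.00277836]
```

The grip plate measures 15.5 × 35.4 mm, against 16 × 36 mm given. It is centred at (0.6445, 0.2474) with a yaw of −27°. I'll correct for that and grip.

Call:
jog_arm([
  [[-0.0037, 0, -0.0028], [0, 3.2, 0], 0.05],
  [[0, 0.04, 0], [0, 0, 0], 0.05],
  [[0, 0.04, 0], [0, 0, 0], 0.05],
  [[0, 0.04, 0], [0, 0, 0], 0.05],
  [[0, 0.025, 0], [0, 0, 0], 0.05],
  [[0, 0, 0], [0, 0, 0], 0.05],
  [[0, 0, 0], [0, 0, 0], 0.05],
])

```text
time_s: 21.3
tcp_pos: [0.6456, 0.2479, 0.034]
ee_rot: [[-0.457, 0.002, 0.89], [-0.89, 0.001, -0.457], [-0.002, -1.0, 0.002]]
wrist_force: [-0.1, -0.4, 0.7]
gripper_width: 0.573
```

Call:
jog_arm([
  [[0, 0.005, 0], [0, 0, 0], 0.05],
  [[0, 0, 0], [0, 0, 0], 0.0],
  [[0, 0, 0], [0, 0, 0], 0.0],
  [[0, 0, 0], [0, 0, 0], 0.0],
  [[0, 0, 0], [0, 0, 0], 0.0],
  [[0, 0, 0], [0, 0, 0], 0.0],
  [[0, 0, 0], [0, 0, 0], 0.0],
  [[0, 0, 0], [0, 0, 0], 0.0],
])

```text
time_s: 22.3
tcp_pos: [0.6448, 0.2476, 0.0277]
ee_rot: [[-0.457, 0.0, 0.889], [-0.889, 0.0, -0.457], [-0.0, -1.0, 0.0]]
wrist_force: [0.2, 0.2, 0.7]
gripper_width: 0.183
```

Call:
jog_arm([
  [[0, -0.03, 0], [0, 0, 0], 0.0],
  [[0, -0.04, 0], [0, 0, 0], 0.0],
  [[0, 0, 0], [0, -7.9, 0], 0.0],
  [[0, 0, 0], [0, -7.9, 0], 0.0],
  [[0, 0, 0], [0, -7.9, 0], 0.0],
  [[0.0085, 0, -0.0441], [0, 0, 0], 0.0],
  [[0.0085, 0, -0.0441], [0, 0, 0], 0.0],
  [[0.0085, 0, -0.0441], [0, 0, 0], 0.0],
  [[0.0086, 0, -0.0442], [0, 0, 0], 0.0],
  [[0, 0.02, 0], [0, 0, 0], 0.0],
])

```text
time_s: 23.55
tcp_pos: [0.4632, 0.2232, 0.0781]
ee_rot: [[-0.06, -0.001, 0.998], [-0.998, 0.0, -0.06], [-0.0, -1.0, -0.001]]
wrist_force: [1.1, -0.3, -3.5]
gripper_width: 0.176
```

Call:
jog_arm([
  [[0, 0.01, 0], [0, 0, 0], 0.0],
  [[0, 0, 0], [0, 0, 0], 0.0],
  [[0, 0, 0], [0, 0, 0], 0.0],
])

```text
time_s: 23.92
tcp_pos: [0.4669, 0.2245, 0.0676]
ee_rot: [[-0.062, 0.0, 0.998], [-0.998, 0.0, -0.062], [-0.0, -1.0, 0.0]]
wrist_force: [0.4, -0.5, -3.3]
gripper_width: 0.18
```

Run:
```python
from h import *
a=cv2.cvtColor(capture("side"),cv2.COLOR_RGB2BGR)[90:250,170:370];cv2.imwrite("pics/s4.png",cv2.resize(a,None,fx=3.5,fy=3.5,interpolation=cv2.INTER_CUBIC))
```

```text
(no output)
```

View pics/s4.png

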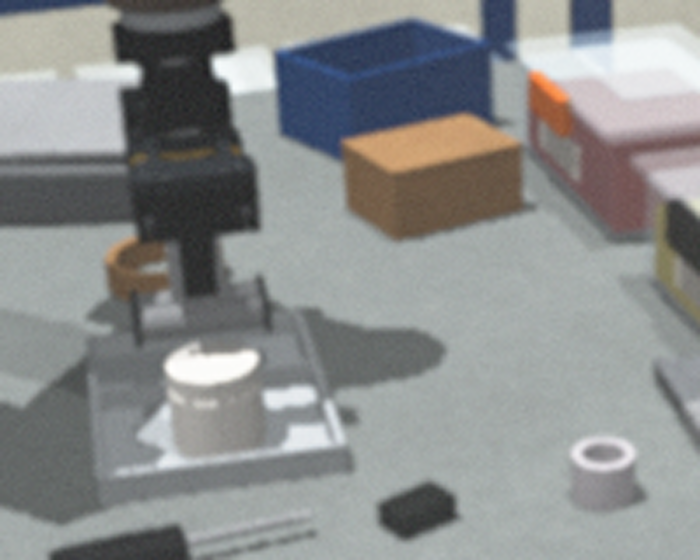

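The magnet hangs level over the small compartment, and the jar stands upright in the large one. Lowering.

Call:
jog_arm([
  [[0, 0.02, 0], [0, 0, 0], 0.0],
  [[0, 0.01, 0], [0, 0, 0], 0.0],
  [[0, 0, 0], [0, 0, 0], 0.0],
  [[0, 0, 0], [0, 0, 0], 0.0],
])

```text
time_s: 24.48
tcp_pos: [0.4668, 0.2246, 0.0381]
ee_rot: [[-0.061, 0.001, 0.998], [-0.998, 0.001, -0.061], [-0.001, -1.0, 0.001]]
wrist_force: [0.1, 0.3, -3.2]
gripper_width: 0.183
```

Call:
jog_arm([
  [[0, 0.004, 0], [0, 0, 0], 0.0],
  [[0, 0.001, 0], [0, 0, 0], 0.0],
  [[0, 0, 0], [0, 0, 0], 0.0],
  [[0, 0, 0], [0, 0, 0], 0.0],
])

```text
time_s: 24.98
tcp_pos: [0.4663, 0.2243, 0.0327]
ee_rot: [[-0.061, 0.0, 0.998], [-0.998, 0.0, -0.061], [-0.0, -1.0, 0.0]]
wrist_force: [-1.0, -0.7, -1.6]
gripper_width: 0.182
```

Force is dropping, so it is touching the floor. Down 0.5 mm more, then release and retreat.

Call:
jog_arm([
  [[0, 0.0005, 0], [0, 0, 0], 0.0],
  [[0, 0, 0], [0, 0, 0], 0.0],
  [[0, 0, 0], [0, 0, 0], 0.035],
  [[0, 0, 0], [0, 0, 0], 0.035],
  [[0, 0, 0], [0, 0, 0], 0.035],
  [[0, 0, 0], [0, 0, 0], 0.035],
  [[0, -0.02, 0], [0, 0, 0], 0.035],
  [[0, -0.04, 0], [0, 0, 0], 0.035],
  [[0, -0.04, 0], [0, 0, 0], 0.035],
  [[0, -0.04, 0], [0, 0, 0], 0.035],
])

```text
time_s: 26.22
tcp_pos: [0.4662, 0.2241, 0.1733]
ee_rot: [[-0.062, -0.0, 0.998], [-0.998, 0.0, -0.062], [-0.0, -1.0, -0.0]]
wrist_force: [0.6, 0.5, 0.2]
gripper_width: 0.397
```

Call:
jog_arm([
  [[0, -0.04, 0], [0, 0, 0], 0.035],
  [[0, -0.04, 0], [0, 0, 0], 0.035],
  [[-0.04, 0, 0], [0, 0, 0], 0.035],
  [[-0.04, 0, 0], [0, 0, 0], 0.035],
  [[-0.04, 0, 0], [0, 0, 0], 0.035],
  [[-0.04, 0, 0], [0, 0, 0], 0.035],
  [[0, 0, 0], [0, 0, 0], 0.035],
  [[0, 0, 0], [0, 0, 0], 0.035],
])

```text
time_s: 27.22
tcp_pos: [0.4759, 0.3836, 0.2516]
ee_rot: [[-0.061, -0.001, 0.998], [-0.998, -0.001, -0.061], [0.001, -1.0, -0.001]]
wrist_force: [-0.0, 0.3, -0.0]
gripper_width: 0.403
```

Run:
```python
from h import *
for n,(x0,y0,x1,y1) in {"scene":(150,140,480,345),"side":(170,130,450,370)}.items():
    a=cv2.cvtColor(capture(n),cv2.COLOR_RGB2BGR);cv2.imwrite(f"pics/{n}9.png",a);cv2.imwrite(f"pics/{n}9c.png",cv2.resize(a[y0:y1,x0:x1],None,fx=2.4,fy=2.4,interpolation=cv2.INTER_CUBIC))
```

```text
(no output)
```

View pics/scene9c.png

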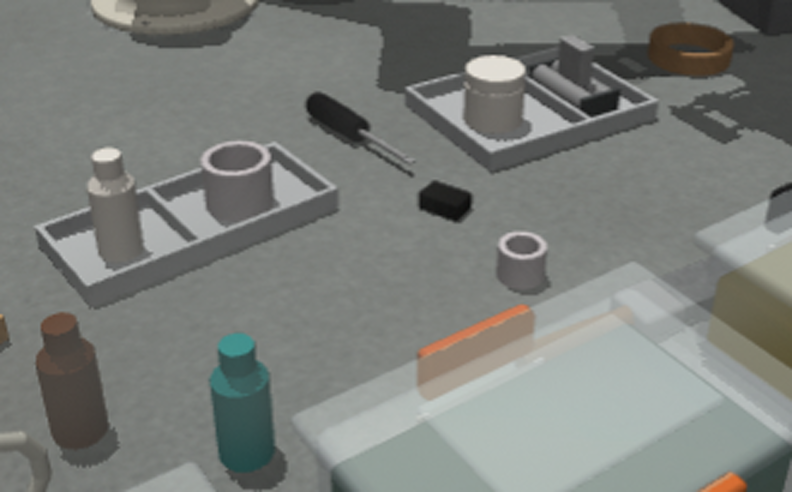

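View pics/side9c.png

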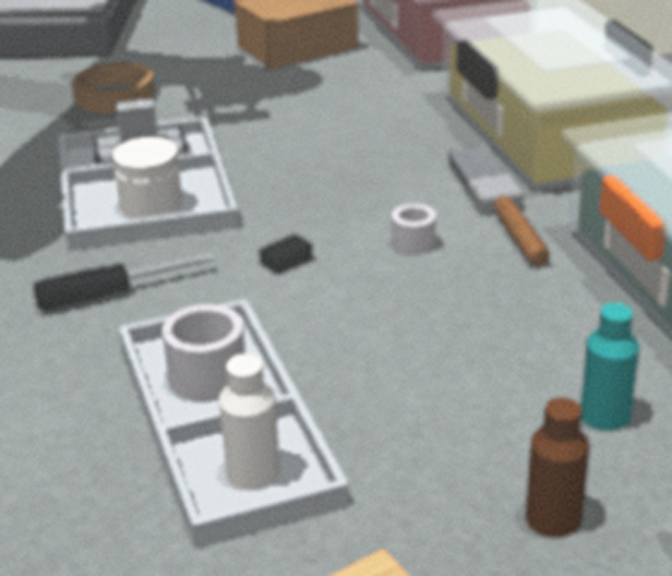

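All four parts stand upright in the right compartments: bottle and large cuff in the long tray, jar and magnet in the broad one. The small cuff and the brown and teal bottles have not moved. Handing in.

```bash
python3 -c "
from station import *
print(finish_job())"
```

```text
the job is handed in; nothing more can be done
None
```

Both kits are made up and the job is handed in, at about 27 s of the 112 s allowed. I placed the parts in the order you gave:
- **Long tray:** the large hose cuff is in the large compartment and the slim bottle in the small one.
- **Broad tray:** the wide jar is in the large compartment and the hopper magnet in the small one.

In the last scene and side pictures, all four parts stand upright in their compartments. The small cuff and the brown and turquoise bottles are where they were, and the gripper is clear of everything. Every grip opening matched the part's size, and the readings I saw stayed around 6 N. No check failed. The largest disagreement was 5 mm (two-view position of the magnet grip), which a close wrist-camera look settled before gripping.

I judged that the parts rest on the tray floors from tool heights and contact force as well as the pictures. I did not measure it separately after release.

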